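Load the purge jig and set the gas valve two turns open

TASK

Lay the round steel blank flat into the nest that matches its outline and let go of it. Then set the purge-gas valve by its yellow crank handle: turn the wheel clockwise (seen from above) until it comes up against its closed stop, then back it off anticlockwise exactly two full turns from the stop. Finish while still gripping the yellow handle with the wheel at that setting, and leave the square blank, the hammer and the spray can where they are.

Things in the scene. Friction and masses are not known exactly. Their poses are not given: they have to be found in the camera images.
- round_blank_mid (a point): Round steel blank, loose, standing flat on the table: a disc 64 mm in diameter and 8 mm thick (lower edge chamfered 2 mm) with a round boss in the middle of its top, 22 mm in diameter and 36 mm tall (44 mm over all, about 0.3 kg). Grip it by the boss. This point is on its axis, 22 mm above its underside; z is its axis.
- square_blank_mid (a point): Square steel blank, loose, a bystander: a plate 58 x 58 x 8 mm with the same boss as the round one (22 mm in diameter, 36 mm tall). This point is on its axis, 22 mm above its underside.
- round_nest_hole0 (a point): Aluminium block, fixed, 110 x 110 x 22 mm, with a blind round recess 68 mm in diameter (2 mm chamfer) and 8 mm deep in its top, which the round blank fits with its disc flush. This point is the centre of the recess's mouth, at the block's top face, 22 mm above the table. z is up.
- square_nest_hole0 (a point): The like block with a square recess 62 x 62 mm, 8 mm deep; the round blank does not fit it. This point is the centre of the recess's mouth, 22 mm above the table.
- purge_valve: Fixed valve: a blue plate 150 x 100 x 8 mm, a brass body with pipe stubs 70 mm out along its +y and -y, and a vertical stem carrying a red three-spoked handwheel. The origin is on the stem's axis at table height; z is up; -x points along the white stripe painted on the plate, which is below the crank handle when the valve is closed.
- wheel (a joint): Red handwheel, 112 mm over the rim, rim and hub under 74 mm above the table. Value: rad open over several turns, up to 25; 0 is the hard closed stop, growing anticlockwise from above; two turns are 12.57. At value q the handle's bearing about the stem in the valve's frame is pi + q. It starts a quarter to one turn open, takes about 3 N at the handle to turn, and stays where left.
- crank_handle: Yellow upright handle on the wheel's rim, 50 mm from the stem's axis: a cylinder 22 mm in diameter and 46 mm tall that revolves freely about its own upright axis, so the gripper need not turn as it goes round. Origin at its centre, 104 mm above the table (lower end 81 mm, top 127 mm).
- hammer: Hammer, loose, a bystander, lying across the table beyond the work. Origin on its underside.
- spray_can: Spray can, loose, a bystander, 52 mm in diameter and 150 mm tall, standing to the robot's left. Origin at the centre of its underside.

How it is judged:
By the outcome, as a careful person would: the job done as asked, in the order asked, and still so for the second after the job is handed in, while the arm keeps its last pose, push and grip.
It also fails if it takes over 72 s, if anything falls off the work surface, if the arm or the gripper's body presses on something with over 40 N, if the wrist force passes 120 N, or if a joint passes its speed limit or range.

ROBOT

A 6-joint arm with a two-finger parallel gripper is mounted at the origin on the work surface. World frame = base frame: x ahead of the robot, y to its left, z up, the work surface at z = 0. Lengths are in mm, angles in rad, forces in N, time in s.
With the tool pointing down it reaches from about 300 to 775 mm from the base axis. Payload 14.6 kg.
Tool frame: the origin (TCP) lies midway between the tips of the shut fingers; the grasp point (between the pads) lies 19 mm behind it; z points along the fingers, y is the direction in which the jaws open and shut (so a half turn about z gives the same grasp; the last joint's range is limited). The gripper opens to 94 mm and grips with 3 to 60 N. Pads are 16 mm wide; open, the fingers measure 119 mm over their backs; the gripper's body (75 mm by 177 mm) begins 78 mm behind the grasp point.
Start: joints at [-1.223, 0.3, 1.521, -0, 1.321, -0.067], TCP at [221.646, -503.351, 205.446] pointing down, gripper open.
Joint ranges: [-3.03, 3.03], [-0.79, 2.21], [0.23, 2.52], [-1.04, 4.18], [0, 3.07], [-2.55, 2.55]. Speed limits (rad/s): [2.22, 2.22, 2.57, 3.14, 3.14, 3.14].

INTERFACE

Orientations are given as [roll, pitch, yaw] about the fixed x, y, z axes, in that order (R = Rz(yaw) Ry(pitch) Rx(roll)).
In Python, from cell import read_state, camera, get_calibration, sign_off gives the robot as it stands.
- The arm moves only by the tool carry_out, never from a script. Its argument "series" is a list of rows, each an object with "delta_pos": the shift along the world's x, y, z in mm, a list of three; "turn": the turn, a rotation vector about the world's x, y, z in rad, a list of three; "hand": the opening, from 0 (shut) to 1 (fully open). A call has 1 to 8 rows; each row is the pose to reach, as a shift and turn from the pose commanded when the call began; what a row does not reach only later rows make up. A row lasts 1/8 s, in which the tool goes at most 62.5 mm and 10.7 degrees, less where a joint would pass 70% of its speed; a pose out of reach is approached as far as the arm can. A call with a gripper value outside its range is refused whole. The fingers move at their own pace and stop on an object; "squeeze" is the grip in N (left out, the last holds). Time passes only in rows, so rows that repeat a pose let the fingers close. It gives the time, the measured TCP pose, the force and the opening at its end, in the units of the state.
- read_state(): the state, without advancing time (a new reading comes with each control period).
- camera(name): name is "scene" or "top"; returns the picture (420x560x3 uint8, red, green, blue); there is no depth.
- get_calibration(name): a dict with "intrinsics" (3x3 intrinsics, pixels), "pose" (4x4, takes a point from camera to world coordinates). Camera axes: x right, y down, z forward; pixel columns grow to the right and rows downward; lengths in mm; the calibration is good to about 2 mm. A picture is of the moment at which its call begins. get_calibration takes no time and is no camera call.
- sign_off(): hands the job in, once; it reports no verdict.
The state is a dict: "clock": time; "joints": joint angles; "qd": joint speeds; "effort": joint torques, N m; "eef_pos": TCP position; "eef_rot": TCP orientation; "wrist_force": force on the tool from outside, world axes, zero at the start; "moment": the same for the moment, N m; "finger_gap": finger opening in mm.
Only numpy, scipy, OpenCV 4.12 (cv2) and the standard library are available. Lean on these libraries where they do the work, as an engineer would, in place of code of your own. Each camera call takes 0.05 s, during which the arm holds its last target.

## Working session

There is one attempt and no reset: what is moved stays moved. The work goes in short steps, Python scripts to look and compute and a tool call to move; the robot and the scene stay as the last step left them, time stands still between calls to the robot, and variables do not carry over. Pictures are saved under pics/ and viewed, and the job is handed in when it is done.

Besides the shell and the picture viewer there is one more tool, called after ">>>" as name([rows], argument=value, ...), one row to a line, values as JSON. carry_out: Moves the arm, as the interface text tells. Its arguments: {"type":"object","properties":{"series":{"type":"array"},"squeeze":{"type":"number"}},"required":["series"]}

```bash
mkdir -p pics; ls; python3 - <<'E'
from cell import *
import cv2
for n in("scene","top"):
    c=get_calibration(n);print(n,c)
    cv2.imwrite(f"pics/{n}0.png",camera(n)[:,:,::-1])
print(read_state())
E
```

```text
pics
scene {'intrinsics': array([[464.40662541,   0.        , 276.50425937],
       [  0.        , 464.40662541, 211.89380959],
       [  0.        ,   0.        ,   1.        ]]), 'pose': array([[ 8.85650516e-01,  3.71691905e-01, -2.78331261e-01,
         9.89330118e+02],
       [ 4.64237729e-01, -7.22066569e-01,  5.12935864e-01,
        -6.04054826e+02],
       [-1.03195905e-02, -5.83493785e-01, -8.12052035e-01,
         1.11951766e+03],
       [ 0.00000000e+00,  0.00000000e+00,  0.00000000e+00,
         1.00000000e+00]])}
top {'intrinsics': array([[473.51917149,   0.        , 277.02276794],
       [  0.        , 473.51917149, 209.70997258],
       [  0.        ,   0.        ,   1.        ]]), 'pose': array([[ 2.38636946e-02, -9.91513050e-01,  1.27798260e-01,
         4.51451476e+02],
       [-9.99492567e-01, -2.63604798e-02, -1.78811070e-02,
         6.91644105e+01],
       [ 2.10981744e-02, -1.27306701e-01, -9.91638982e-01,
         1.43731254e+03],
       [ 0.00000000e+00,  0.00000000e+00,  0.00000000e+00,
         1.00000000e+00]])}
{'clock': 0.1, 'joints': array([-1.22258334e+00,  3.00353393e-01,  1.52148867e+00, -1.21810909e-05,
        1.32067854e+00, -6.66047071e-02]), 'qd': array([ 1.86194590e-04, -9.87958452e-04, -2.37213030e-03,  8.69526298e-04,
       -4.84339976e-05, -6.78470588e-04]), 'effort': array([ 7.07568997e-04, -5.32645118e+01, -3.53287375e+01,  7.09506450e-02,
        2.34713947e-02, -7.29455860e-05]), 'eef_pos': array([ 221.58057268, -503.15365277,  204.98998583]), 'eef_rot': array([-3.14066598e+00, -4.99866866e-05,  4.14820695e-01]), 'wrist_force': array([ 0.50859023, -0.22602731, -0.06535644]), 'moment': array([ 0.02492722, -0.01996178,  0.03668991]), 'finger_gap': 93.98351035718883}
```

View pics/scene0.png

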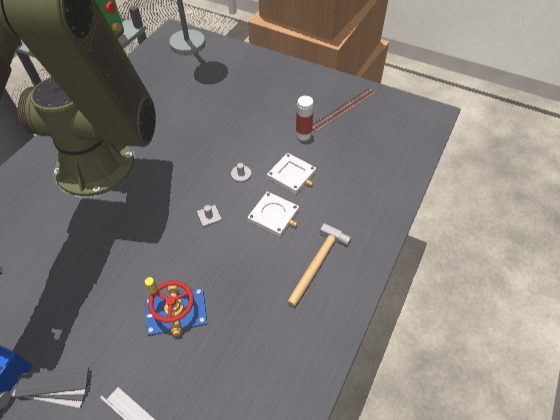

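View pics/top0.png

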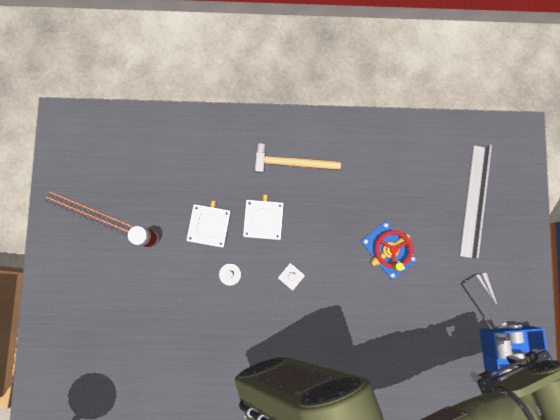

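The top view shows the round blank at (230,274), the square blank at (291,277), the round nest at about (264,220), the square nest at (208,226) and the valve at (393,250) with its handle at (400,267). Next I'll zoom in to measure.

```bash
python3 - <<'E'
import cv2,numpy as np
t=cv2.imread("pics/top0.png");s=cv2.imread("pics/scene0.png")
a=cv2.resize(t[190:300,185:315],None,fx=6,fy=5.4,interpolation=cv2.INTER_CUBIC)
a=cv2.resize(t[195:295,185:315],None,fx=6,fy=6,interpolation=cv2.INTER_CUBIC)
b=cv2.resize(s[150:250,190:320],None,fx=6,fy=6,interpolation=cv2.INTER_CUBIC)
cv2.imwrite("pics/za.png",a);cv2.imwrite("pics/zb.png",b)
c=np.hstack([cv2.resize(t[215:285,355:425],(400,400),interpolation=2),cv2.resize(s[270:340,140:210],(400,400),interpolation=2)])
cv2.imwrite("pics/zc.png",c)
E
```

```text
(no output)
```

View pics/za.png

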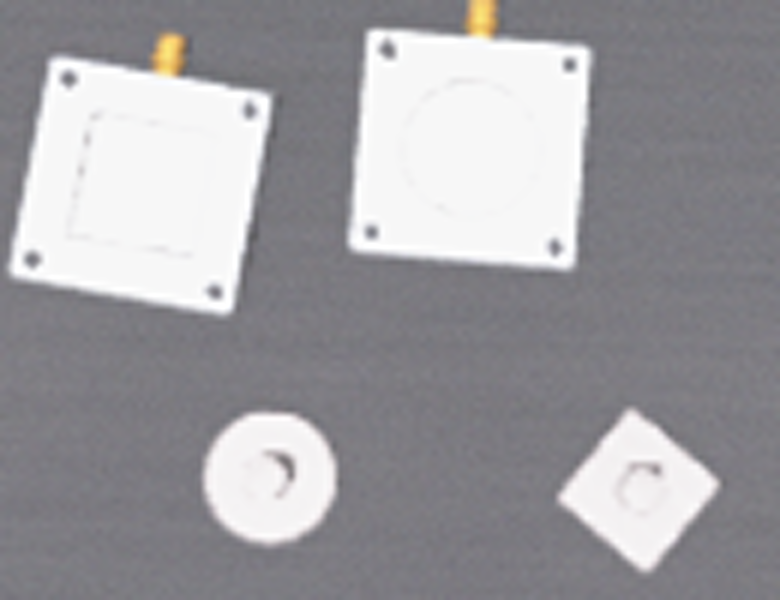

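View pics/zb.png

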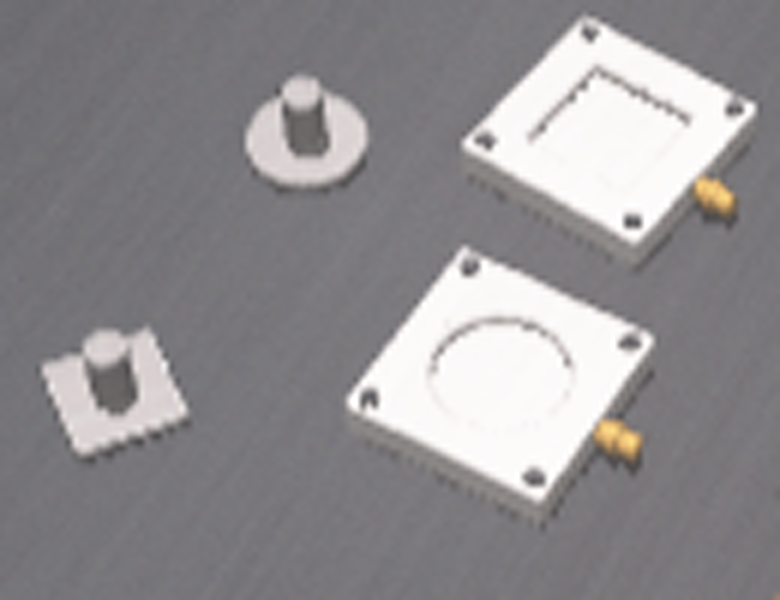

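View pics/zc.png

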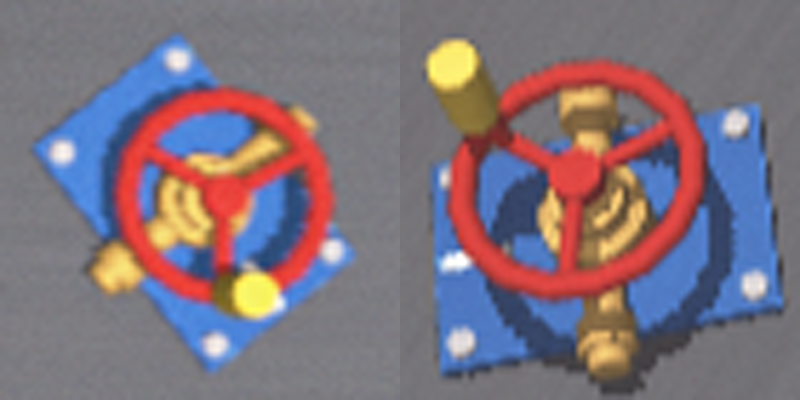

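```bash
cat > h.py <<'E'
import numpy as np,cv2
from cell import *
def ray(n,u,v,z):
    c=get_calibration(n);K=c['intrinsics'];T=c['pose']
    d=T[:3,:3]@np.linalg.inv(K)@np.array([u,v,1.]);o=T[:3,3]
    return (o+d*(z-o[2])/d[2])[:2]
def proj(n,p):
    c=get_calibration(n);K=c['intrinsics'];T=c['pose']
    q=K@(T[:3,:3].T@(np.array(p,float)-T[:3,3]));return q[:2]/q[2]
def blobs(m,lo,hi):
    k,l,s,c=cv2.connectedComponentsWithStats(m.astype(np.uint8));return [(c[i].round(2),s[i]) for i in range(1,k) if lo<s[i][4]<hi]
E
python3 - <<'E'
from h import *
for n,f,x0,y0,x1,y1 in(("top","top0",185,195,315,295),("scene","scene0",190,150,320,250)):
    im=cv2.imread(f"pics/{f}.png")
    g=im.min(2);S=8
    big=cv2.resize(g[y0:y1,x0:x1],None,fx=S,fy=S,interpolation=2)
    P=lambda c:((c[0]+.5)/S-.5+x0,(c[1]+.5)/S-.5+y0)
    cs,_=cv2.findContours((big>165).astype(np.uint8),cv2.RETR_CCOMP,cv2.CHAIN_APPROX_NONE)
    for c in cs:
        A=cv2.contourArea(c)/64
        if A<2: continue
        m=cv2.moments(c);ct=P((m['m10']/m['m00'],m['m01']/m['m00']))
        e=cv2.fitEllipse(c)
        print(n,round(A,1),np.round(ct,2),"z22",ray(n,*ct,22).round(1),"z8",ray(n,*ct,8).round(1),"ell",ray(n,*P(e[0]),8).round(1))
    h=cv2.cvtColor(im,cv2.COLOR_BGR2HSV)
    y=(h[...,0]>22)&(h[...,0]<35)&(h[...,1]>150)&(h[...,2]>120)
    for b in blobs(y,8,400): print("yel",b)
    r=((h[...,0]<6)|(h[...,0]>174))&(h[...,1]>150)&(h[...,2]>80)
    for b in blobs(r,30,2000): print("red",b)
    r=(h[...,0]>100)&(h[...,0]<120)&(h[...,1]>120)
    for b in blobs(r,100,5000): print("blue",b)
E
```

```text
top 387.6 [229.52 274.13] z22 [438.2 179.5] z8 [438.  180.6] ell [438.  180.6]
top 7.0 [232.33 272.02] z22 [444.6 171.4] z8 [444.5 172.4] ell [444.5 172.5]
top 400.7 [290.97 276.31] z22 [436.1  -2.4] z8 [435.9  -3.1] ell [435.9  -3.1]
top 1441.0 [207.95 225.46] z22 [580.9 249.2] z8 [582.1 250.9] ell [582.1 250.9]
top 3.1 [220.37 243.21] z22 [528.8 210. ] z8 [529.5 211.4] ell [529.5 211.4]
top 3.8 [189.91 237.79] z22 [542.6 301.2] z8 [543.5 303.5] ell [543.5 303.5]
top 2.8 [226.13 213.  ] z22 [619.8 196.3] z8 [621.5 197.6] ell [621.5 197.5]
top 3.7 [195.96 207.67] z22 [633.6 287.4] z8 [635.4 289.5] ell [635.3 289.5]
top 1426.0 [262.88 219.4 ] z22 [603.4  85.4] z8 [604.9  85.6] ell [604.9  85.6]
top 2.7 [277.06 235.82] z22 [555.1  41.7] z8 [556.1  41.4] ell [556.1  41.3]
top 2.5 [246.45 233.23] z22 [560.5 133.4] z8 [561.6 134. ] ell [561.6 134. ]
top 2.7 [279.45 205.36] z22 [647.3  36.6] z8 [649.2  36.3] ell [649.2  36.3]
top 4.2 [249.15 202.86] z22 [652.4 128.2] z8 [654.4 128.8] ell [654.4 128.8]
yel (array([398. , 265.8]), array([393, 263,  10,   7,  41], dtype=int32))
red (array([15
[... 1411 characters left out ...]
ne 6.2 [270.43 173.02] z22 [527.6 211.9] z8 [521.7 222.3] ell [521.7 222.3]
scene 4.6 [295.93 165.03] z22 [583.3 277.4] z8 [578.1 288.6] ell [578.1 288.6]
scene 2.2 [286.65 163.67] z22 [554.9 269.1] z8 [549.3 280.3] ell [549.3 280.3]
scene 5.1 [287.74 155.09] z22 [541.5 303.2] z8 [535.7 314.8] ell [535.8 314.8]
red (array([110.  ,   6.89]), array([105,   1,  11,  12,  97], dtype=int32))
red (array([171.27, 301.82]), array([149, 281,  44,  41, 646], dtype=int32))
blue (array([195.12, 311.59]), array([180, 289,  27,  40, 507], dtype=int32))
blue (array([155.33, 323.58]), array([146, 299,  26,  36, 293], dtype=int32))
blue (array([ 11.19, 368.21]), array([  0, 346,  33,  47, 885], dtype=int32))
```

```bash
python3 - <<'E'
from h import *
k=70/400
P=lambda ox,oy,c:((c[0]+.5)*k-.5+ox,(c[1]+.5)*k-.5+oy)
t=[ray("top",*P(355,215,c),10) for c in((178,60),(62,152),(333,250),(215,345))]
print("bolts top",np.round(t,1),np.mean(t,0))
s=[ray("scene",*P(140,270,(c[0]-400,c[1])),10) for c in((735,122),(753,285),(460,342))]
print("bolts sc",np.round(s,1),"center",(s[0]+s[2])/2)
print("stripe sc",ray("scene",*P(140,270,(455-400,262)),8))
# rim & yellow
for n,f,x0,y0 in(("top","top0",355,215),("scene","scene0",140,270)):
    im=cv2.imread(f"pics/{f}.png")[y0:y0+70,x0:x0+70]
    im=cv2.resize(im,(560,560),interpolation=2);h=cv2.cvtColor(im,cv2.COLOR_BGR2HSV)
    r=(((h[...,0]<8)|(h[...,0]>172))&(h[...,1]>130)&(h[...,2]>60)).astype(np.uint8)
    c=max(cv2.findContours(r,0,1)[0],key=cv2.contourArea);hull=cv2.convexHull(c)
    e=cv2.fitEllipse(hull);p=((e[0][0]+.5)/8-.5+x0,(e[0][1]+.5)/8-.5+y0)
    print(n,"rim",e[1],[ray(n,*p,z).round(1) for z in(62,66,70)])
    y=((h[...,0]>24)&(h[...,0]<35)&(h[...,1]>130)&(h[...,2]>200)).astype(np.uint8)
    c=max(cv2.findContours(y,0,1)[0],key=cv2.contourArea);e=cv2.fitEllipse(c);p=((e[0][0]+.5)/8-.5+x0,(e[0][1]+.5)/8-.5+y0)
    print("yellow top",e[1],[ray(n,*p,z).round(1) for z in(127,)],e)
E
```

```text
bolts top [[ 597.  -288.4]
 [ 546.5 -226.4]
 [ 498.4 -370.1]
 [ 447.1 -307.1]] [ 522.26354468 -297.95703051]
bolts sc [[ 544.9 -223.8]
 [ 595.6 -286.6]
 [ 496.2 -367.8]] center [ 520.52563231 -295.75868672]
stripe sc [ 470.78372785 -338.16319851]
top rim (297.7143859863281, 306.3066101074219) [array([ 522.7, -298.2]), array([ 522.5, -297.1]), array([ 522.3, -296.1])]
yellow top (54.13654327392578, 57.97422409057617) [array([ 472.4, -295.2])] ((355.32672119140625, 411.7418518066406), (54.13654327392578, 57.97422409057617), 46.54042053222656)
scene rim (319.9384765625, 371.6253356933594) [array([ 520. , -296.3]), array([ 521.8, -297.5]), array([ 523.6, -298.7])]
yellow top (53.472747802734375, 66.44331359863281) [array([ 472. , -296.2])] ((72.7674331665039, 90.54110717773438), (53.472747802734375, 66.44331359863281), 63.858970642089844)
```

>>> carry_out([
  {"delta_pos":[9,28,0],"turn":[0,0,0],"hand":1},
  {"delta_pos":[25,80,0],"turn":[0,0,0],"hand":1},
  {"delta_pos":[43,136,0],"turn":[0,0,0],"hand":1},
  {"delta_pos":[60,192,0],"turn":[0,0,0],"hand":1},
  {"delta_pos":[78,248,0],"turn":[0,0,0],"hand":1},
  {"delta_pos":[96,304,0],"turn":[0,0,0],"hand":1},
  {"delta_pos":[114,360,0],"turn":[0,0,0],"hand":1},
  {"delta_pos":[130,413,0],"turn":[0,0,0],"hand":1},
])

```text
clock: 1.1
eef_pos: [351.7, -88.5, 205.5]
eef_rot: [3.141, -0.0, 0.415]
wrist_force: [1.4, -0.7, -0.3]
finger_gap: 93.9
```

Tracking is good. The remaining shift to the blank is (85.7, 271.7).

>>> carry_out([
  {"delta_pos":[16,52,0],"turn":[0,0,0],"hand":1},
  {"delta_pos":[33,106,0],"turn":[0,0,0],"hand":1},
  {"delta_pos":[50,160,0],"turn":[0,0,0],"hand":1},
  {"delta_pos":[67,212,-10],"turn":[0,0,0],"hand":1},
  {"delta_pos":[80,255,-30],"turn":[0,0,0],"hand":1},
  {"delta_pos":[85.5,271.5,-60],"turn":[0,0,0],"hand":1},
  {"delta_pos":[85.5,271.5,-100],"turn":[0,0,0],"hand":1},
  {"delta_pos":[85.5,271.5,-130],"turn":[0,0,0],"hand":1},
])

```text
clock: 2.1
eef_pos: [436.5, 181.2, 73.7]
eef_rot: [-3.141, 0.002, 0.415]
wrist_force: [0.5, 0.5, 0.6]
finger_gap: 93.9
```

```bash
python3 - <<'E'
from h import *
s=read_state();print(s['eef_pos'],s['joints'])
for n in("top","scene"):
    im=camera(n)[:,:,::-1];cv2.imwrite(f"pics/{n}1.png",im)
    u=proj(n,(437,181,30)).astype(int);print(u)
    x,y=u; cv2.imwrite(f"pics/c1{n}.png",cv2.resize(im[y-50:y+50,x-60:x+60],None,fx=5,fy=5,interpolation=2))
E
```

```text
[436.47909294 181.22815751  73.65167182] [ 3.16030995e-01  2.93165440e-01  1.86779620e+00 -1.38143061e-05
  9.82267359e-01  1.47141996e+00]
[228 274]
[239 167]
```

View pics/c1scene.png

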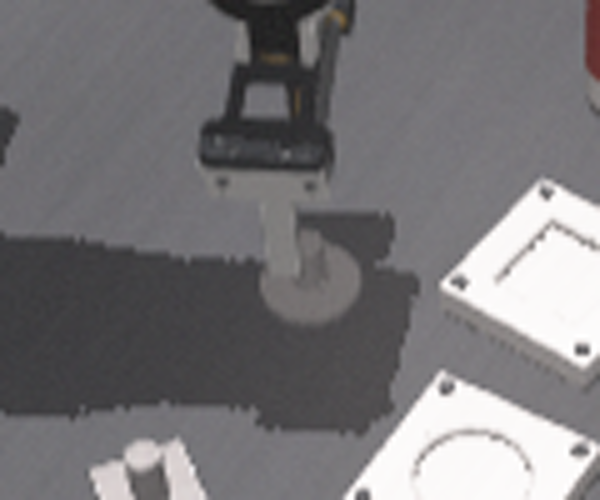

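In the scene crop the open fingers straddle the boss at about (312,250). I'll descend and grip.

>>> carry_out([
  {"delta_pos":[0.5,0,-30],"turn":[0,0,0],"hand":1},
  {"delta_pos":[0.5,0,-52],"turn":[0,0,0],"hand":1},
  {"delta_pos":[0.5,0,-61],"turn":[0,0,0],"hand":1},
  {"delta_pos":[0.5,0,-61],"turn":[0,0,0],"hand":0},
  {"delta_pos":[0.5,0,-61],"turn":[0,0,0],"hand":0},
  {"delta_pos":[0.5,0,-61],"turn":[0,0,0],"hand":0},
  {"delta_pos":[0.5,0,-61],"turn":[0,0,0],"hand":0},
  {"delta_pos":[0.5,0,-61],"turn":[0,0,0],"hand":0},
], squeeze=40)

```text
clock: 3.2
eef_pos: [437.7, 181.2, 14.6]
eef_rot: [3.142, -0.0, 0.415]
wrist_force: [0.7, -0.4, -0.5]
finger_gap: 47.4
```

>>> carry_out([
  {"delta_pos":[0,0,0],"turn":[0,0,0],"hand":0},
  {"delta_pos":[0,0,0],"turn":[0,0,0],"hand":0},
])

```text
clock: 3.45
eef_pos: [437.6, 181.1, 14.4]
eef_rot: [-3.142, 0.0, 0.415]
wrist_force: [-0.2, -0.0, -0.4]
finger_gap: 27.4
```

>>> carry_out([
  {"delta_pos":[0,0,0],"turn":[0,0,0],"hand":0},
  {"delta_pos":[0,0,0],"turn":[0,0,0],"hand":0},
  {"delta_pos":[0,0,0],"turn":[0,0,0],"hand":0},
  {"delta_pos":[0,0,15],"turn":[0,0,0],"hand":0},
  {"delta_pos":[0,0,45],"turn":[0,0,0],"hand":0},
  {"delta_pos":[0,0,50],"turn":[0,0,0],"hand":0},
  {"delta_pos":[0,0,50],"turn":[0,0,0],"hand":0},
  {"delta_pos":[0,0,50],"turn":[0,0,0],"hand":0},
])

```text
clock: 4.45
eef_pos: [437.1, 181.0, 63.6]
eef_rot: [-3.141, 0.001, 0.415]
wrist_force: [0.0, 0.5, -3.0]
finger_gap: 21.2
```

```bash
python3 - <<'E'
from h import *
s=read_state();print(s['eef_pos'],s['wrist_force'],s['finger_gap'])
for n in("top","scene"):
    im=camera(n)[:,:,::-1];cv2.imwrite(f"pics/{n}2.png",im)
    x,y=proj(n,(437,181,80)).astype(int)
    cv2.imwrite(f"pics/c2{n}.png",cv2.resize(im[y-50:y+50,x-60:x+60],None,fx=5,fy=5,interpolation=2))
E
```

```text
[437.14507116 180.97932056  63.57586751] [ 0.0380528   0.52675173 -3.04816853] 21.186930659566855
```

View pics/c2scene.png

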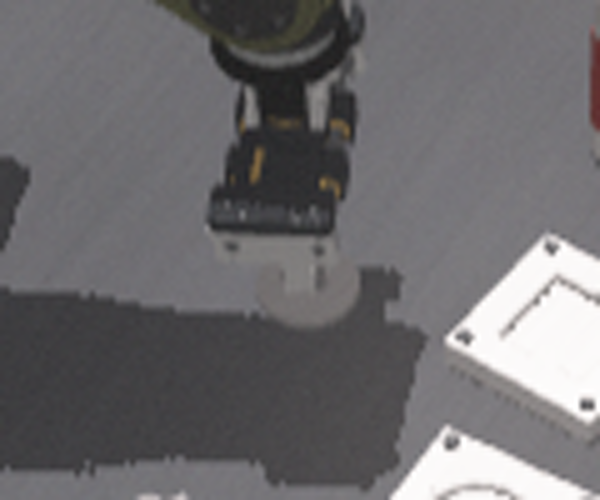

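```bash
python3 - <<'E'
from h import *
x,y=proj("scene",(437,181,80)).astype(int);x0=x-60;y0=y-50
im=cv2.imread("pics/scene2.png");
for r in range(y0+50,y0+67):
    print(r,im[r,x0+46:x0+78].min(1).tolist())
print(x0+46,[proj("scene",p).round(2) for p in((437.1,181,57.6),(437.1,181,49.6))])
E
```

```text
156 [102, 110, 123, 122, 123, 124, 122, 124, 123, 123, 124, 124, 124, 125, 123, 124, 112, 74, 84, 123, 125, 116, 116, 117, 114, 115, 115, 116, 119, 116, 117, 118]
157 [116, 123, 124, 123, 124, 124, 123, 123, 126, 125, 125, 125, 123, 125, 124, 123, 125, 105, 114, 124, 126, 121, 114, 116, 114, 115, 116, 117, 118, 117, 116, 115]
158 [114, 121, 122, 122, 121, 120, 122, 119, 119, 119, 122, 126, 124, 125, 125, 123, 124, 117, 118, 123, 125, 120, 112, 113, 116, 117, 116, 114, 117, 115, 115, 116]
159 [116, 115, 118, 119, 116, 117, 113, 112, 113, 113, 119, 125, 125, 124, 126, 124, 138, 102, 99, 118, 118, 114, 113, 114, 113, 104, 93, 92, 92, 92, 90, 117]
160 [117, 116, 117, 117, 114, 114, 112, 111, 112, 110, 103, 125, 125, 127, 126, 124, 136, 95, 88, 115, 113, 114, 114, 114, 114, 107, 70, 73, 72, 73, 72, 95]
161 [114, 114, 116, 115, 114, 112, 108, 111, 113, 110, 100, 124, 125, 125, 127, 124, 127, 95, 90, 108, 113, 113, 115, 116, 113, 113, 71, 69, 71, 70, 71, 74]
162 [115, 115, 115, 114, 113, 111, 111, 111, 109, 110, 108, 124, 123, 126, 125, 125, 127, 89, 90, 104, 112, 114, 115, 112, 111, 112, 6
[... 871 characters left out ...]
3, 111, 112, 111, 113, 111, 112, 114, 114, 114, 111, 106, 89, 76, 72, 75, 73, 69, 74, 74, 117]
169 [67, 67, 67, 90, 66, 67, 90, 86, 86, 98, 105, 107, 109, 112, 112, 111, 113, 115, 111, 109, 106, 99, 91, 76, 73, 75, 74, 73, 74, 74, 74, 118]
170 [65, 68, 68, 69, 65, 66, 65, 69, 72, 77, 87, 98, 105, 104, 107, 106, 107, 109, 107, 96, 93, 81, 76, 72, 72, 74, 73, 75, 74, 76, 73, 92]
171 [68, 68, 70, 67, 66, 67, 70, 66, 68, 67, 72, 80, 83, 89, 89, 90, 91, 88, 85, 78, 78, 71, 77, 73, 73, 71, 74, 73, 75, 74, 73, 77]
172 [68, 66, 66, 69, 69, 65, 70, 71, 68, 70, 69, 69, 68, 73, 72, 75, 76, 74, 72, 71, 73, 71, 72, 70, 72, 75, 75, 74, 74, 73, 72, 74]
224 [array([239.29, 161.97]), array([239.49, 163.72])]
```

The disc's rim centres on column 239.2, against 239.4 predicted, so it is centred in the grip. Next is the carry to the round nest at (603.4, 85.8).

>>> carry_out([
  {"delta_pos":[16,-9,5],"turn":[0,0,0],"hand":0},
  {"delta_pos":[54,-31,10],"turn":[0,0,0],"hand":0},
  {"delta_pos":[100,-57,10],"turn":[0,0,0],"hand":0},
  {"delta_pos":[140,-80,5],"turn":[0,0,0],"hand":0},
  {"delta_pos":[160,-92,0],"turn":[0,0,0],"hand":0},
  {"delta_pos":[166,-95,-5],"turn":[0,0,0],"hand":0},
  {"delta_pos":[166,-95,-10],"turn":[0,0,0],"hand":0},
  {"delta_pos":[166,-95,-10],"turn":[0,0,0],"hand":0},
])

```text
clock: 5.55
eef_pos: [602.9, 86.6, 54.1]
eef_rot: [-3.141, 0.001, 0.415]
wrist_force: [0.4, 0.9, -3.5]
finger_gap: 21.2
```

```bash
python3 - <<'E'
from h import *
s=read_state();print(s['eef_pos'],s['wrist_force'],s['finger_gap'])
for n in("top","scene"):
    im=camera(n)[:,:,::-1];cv2.imwrite(f"pics/{n}3.png",im)
    x,y=proj(n,(603,86,40)).astype(int)
    cv2.imwrite(f"pics/c3{n}.png",cv2.resize(im[y-50:y+50,x-60:x+60],None,fx=5,fy=5,interpolation=2))
E
```

```text
[602.89366484  86.6113035   54.07240733] [ 0.36501854  0.88758513 -3.46328377] 21.24282492714764
```

View pics/c3scene.png

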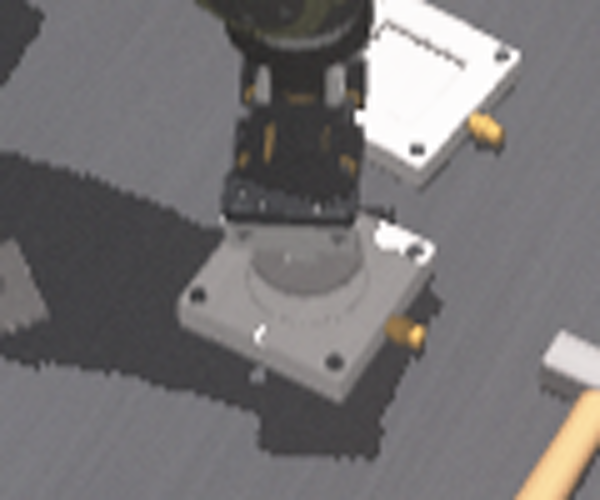

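The disc (centre column about 306) is over the recess (columns 246–365). I'll lower it gently.

>>> carry_out([
  {"delta_pos":[0.5,-0.6,-8],"turn":[0,0,0],"hand":0},
  {"delta_pos":[0.5,-0.6,-15],"turn":[0,0,0],"hand":0},
  {"delta_pos":[0.5,-0.6,-18],"turn":[0,0,0],"hand":0},
  {"delta_pos":[0.5,-0.6,-20],"turn":[0,0,0],"hand":0},
  {"delta_pos":[0.5,-0.6,-22],"turn":[0,0,0],"hand":0},
])

```text
clock: 6.28
eef_pos: [604.2, 85.5, 32.4]
eef_rot: [3.142, -0.0, 0.415]
wrist_force: [0.6, 0.6, -3.0]
finger_gap: 21.3
```

>>> carry_out([
  {"delta_pos":[0,0,-1.5],"turn":[0,0,0],"hand":0},
  {"delta_pos":[0,0,-3],"turn":[0,0,0],"hand":0},
  {"delta_pos":[0,0,-4],"turn":[0,0,0],"hand":0},
  {"delta_pos":[0,0,-4],"turn":[0,0,0],"hand":0},
])

```text
clock: 6.78
eef_pos: [604.2, 85.6, 28.5]
eef_rot: [3.142, -0.0, 0.415]
wrist_force: [0.0, -0.1, -3.1]
finger_gap: 21.3
```

>>> carry_out([
  {"delta_pos":[0,0,-0.5],"turn":[0,0,0],"hand":0},
  {"delta_pos":[0,0,-1],"turn":[0,0,0],"hand":0},
  {"delta_pos":[0,0,-1],"turn":[0,0,0],"hand":0},
])

```text
clock: 7.15
eef_pos: [604.3, 85.6, 28.4]
eef_rot: [3.141, -0.0, 0.415]
wrist_force: [-5.9, -1.2, 8.1]
finger_gap: 21.0
```

Contact at 8 N, right at the expected depth. Releasing.

>>> carry_out([
  {"delta_pos":[0,0,-0.5],"turn":[0,0,0],"hand":0.5},
  {"delta_pos":[0,0,-0.5],"turn":[0,0,0],"hand":0.8},
  {"delta_pos":[0,0,0],"turn":[0,0,0],"hand":0.9},
  {"delta_pos":[0,0,0],"turn":[0,0,0],"hand":0.9},
  {"delta_pos":[0,0,0],"turn":[0,0,0],"hand":0.9},
  {"delta_pos":[0,0,40],"turn":[0,0,0],"hand":0.9},
  {"delta_pos":[0,0,100],"turn":[0,0,0],"hand":0.9},
  {"delta_pos":[0,0,160],"turn":[0,0,0],"hand":1},
])

```text
clock: 8.15
eef_pos: [603.8, 85.5, 189.2]
eef_rot: [-3.141, 0.0, 0.415]
wrist_force: [0.0, -0.3, 0.1]
finger_gap: 91.2
```

>>> carry_out([
  {"delta_pos":[-9,-25,0],"turn":[0,0,0],"hand":1},
  {"delta_pos":[-27,-79,0],"turn":[0,0,0],"hand":1},
  {"delta_pos":[-47,-135,0],"turn":[0,0,0],"hand":1},
  {"delta_pos":[-66,-191,0],"turn":[0,0,0],"hand":1},
  {"delta_pos":[-86,-248,0],"turn":[0,0,0],"hand":1},
  {"delta_pos":[-105,-304,0],"turn":[0,0,0],"hand":1},
  {"delta_pos":[-122,-353,0],"turn":[0,0,0],"hand":1},
  {"delta_pos":[-131.6,-381.2,0],"turn":[0,0,0],"hand":1},
])

```text
clock: 9.15
eef_pos: [471.5, -297.8, 187.5]
eef_rot: [3.141, 0.0, 0.413]
wrist_force: [-0.7, 0.7, 0.4]
finger_gap: 93.6
```

```bash
python3 - <<'E'
from h import *
s=read_state();print(s['eef_pos'],s['joints'],s['finger_gap'])
a=[]
for n in("top","scene"):
    im=camera(n)[:,:,::-1];cv2.imwrite(f"pics/{n}4.png",im)
    x,y=proj(n,(603,86,22)).astype(int)
    a.append(cv2.resize(im[y-30:y+30,x-30:x+30],(400,400),interpolation=2))
    x,y=proj(n,(472,-296,127)).astype(int)
    a.append(cv2.resize(im[y-40:y+40,x-40:x+40],(400,400),interpolation=2))
cv2.imwrite("pics/c4.png",np.vstack([np.hstack(a[:2]),np.hstack(a[2:])])[:,:])
cv2.imwrite("pics/c4.png",cv2.resize(cv2.imread("pics/c4.png"),(600,600)))
E
```

```text
[ 471.45327419 -297.78445153  187.47060812] [-6.28975262e-01  3.31575840e-01  1.52211662e+00 -1.30726812e-04
  1.28776630e+00  5.28868887e-01] 93.60730067422227
```

View pics/c4.png

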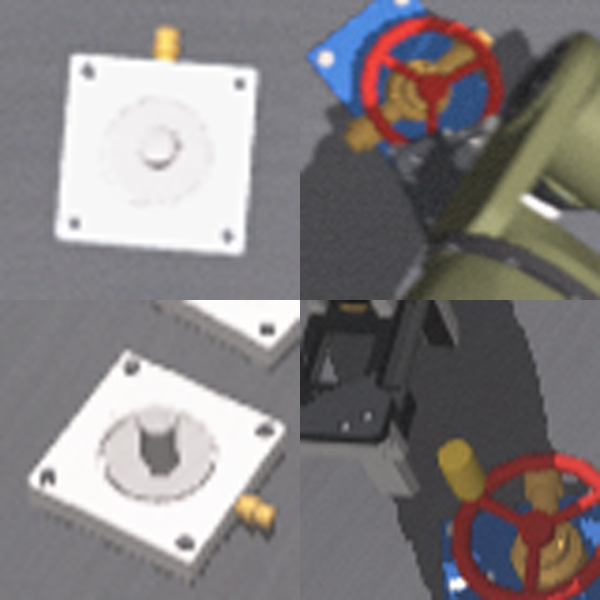

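The blank sits flush in the round nest (left crops), and the white stripe lies on the robot-side corner of the plate as I computed. Now I'll descend on the handle.

>>> carry_out([
  {"delta_pos":[0,0,-35],"turn":[0,0,0],"hand":1},
  {"delta_pos":[0,0,-80],"turn":[0,0,0],"hand":1},
  {"delta_pos":[0,0,-101],"turn":[0,0,0],"hand":1},
  {"delta_pos":[0,0,-101],"turn":[0,0,0],"hand":1},
])

```text
clock: 9.75
eef_pos: [472.3, -294.4, 85.3]
eef_rot: [-3.139, 0.001, 0.416]
wrist_force: [0.3, -0.1, 0.6]
finger_gap: 93.8
```

```bash
python3 - <<'E'
from h import *
s=read_state();print(s['eef_pos'],s['wrist_force'],s['finger_gap'])
im=camera("scene")[:,:,::-1]
x,y=proj("scene",(472,-296,127)).astype(int)
cv2.imwrite("pics/c5.png",cv2.resize(im[y-40:y+40,x-40:x+40],(560,560),interpolation=2))
E
```

```text
[ 472.32480968 -294.42379745   85.29598513] [ 0.28972622 -0.0760939   0.6135988 ] 93.80930836227097
```

View pics/c5.png

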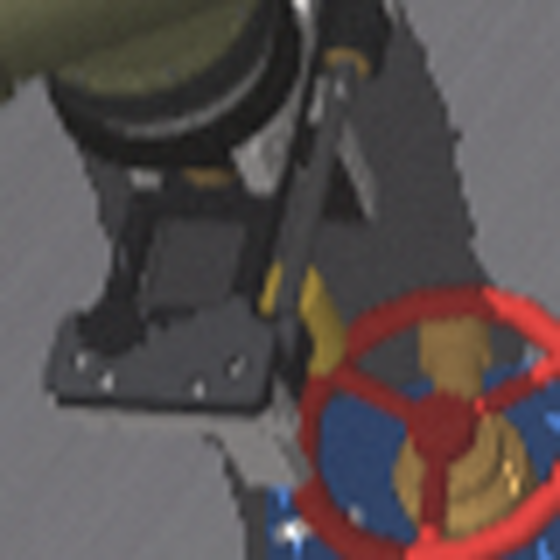

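The near finger is on this side of the handle, at about (300,310), with the handle between the jaws. Closing.

>>> carry_out([
  {"delta_pos":[0,-1,1.5],"turn":[0,0,0],"hand":0},
  {"delta_pos":[0,-1,1.5],"turn":[0,0,0],"hand":0},
  {"delta_pos":[0,-1,1.5],"turn":[0,0,0],"hand":0},
  {"delta_pos":[0,-1,1.5],"turn":[0,0,0],"hand":0},
  {"delta_pos":[0,-1,1.5],"turn":[0,0,0],"hand":0},
  {"delta_pos":[0,-1,1.5],"turn":[0,0,0],"hand":0},
  {"delta_pos":[0,-1,1.5],"turn":[0,0,0],"hand":0},
  {"delta_pos":[0,-1,1.5],"turn":[0,0,0],"hand":0},
], squeeze=40)

```text
clock: 10.8
eef_pos: [472.4, -296.5, 87.9]
eef_rot: [-3.141, 0.0, 0.415]
wrist_force: [-0.2, 0.6, 0.4]
finger_gap: 21.5
```

>>> carry_out([
  {"delta_pos":[0,0,0],"turn":[0,0,0],"hand":0},
  {"delta_pos":[0,0,0],"turn":[0,0,0],"hand":0},
])

```text
clock: 11.05
eef_pos: [472.4, -296.5, 87.9]
eef_rot: [-3.141, 0.0, 0.415]
wrist_force: [-1.7, 1.5, 0.9]
finger_gap: 21.5
```

```bash
python3 - <<'E'
from h import *
s=read_state();print(s['eef_pos'],s['wrist_force'],s['moment'],s['finger_gap'])
p=s['eef_pos'][:2];a=np.array([521.8,-297.0])
d=p-a;b=np.degrees(np.arctan2(d[1],d[0]));print(np.hypot(*d),b, "q deg",b%360-219.2+360)
E
```

```text
[ 472.44015998 -296.54322367   87.91619914] [-1.71667316  1.45621208  0.87192386] [ 0.3132011   0.35148357 -0.08231348] 21.53548043465662
49.36195347619872 179.46979956276536 q deg 320.26979956276534
```

```bash
python3 - <<'E'
import numpy as np
f=lambda B:50*np.array([np.cos(np.radians(B)),np.sin(np.radians(B))])
for B0 in(179.5,59.5):
    print(B0,[(f(B0-15*k)-f(B0)).round(1).tolist() for k in range(1,9)])
E
```

```text
179.5 [[1.8, 12.9], [6.9, 24.9], [15.0, 35.2], [25.4, 43.1], [37.5, 48.0], [50.4, 49.6], [63.4, 47.7], [75.4, 42.6]]
59.5 [[10.3, -8.0], [18.1, -18.5], [23.0, -30.6], [24.6, -43.5], [22.8, -56.4], [17.7, -68.5], [9.7, -78.7], [-0.8, -86.6]]
```

>>> carry_out([
  {"delta_pos":[1.8,12.9,0],"turn":[0,0,0],"hand":0},
  {"delta_pos":[6.9,24.9,0],"turn":[0,0,0],"hand":0},
  {"delta_pos":[15,35.2,0],"turn":[0,0,0],"hand":0},
  {"delta_pos":[25.4,43.1,0],"turn":[0,0,0],"hand":0},
  {"delta_pos":[37.5,48,0],"turn":[0,0,0],"hand":0},
  {"delta_pos":[50.4,49.6,0],"turn":[0,0,0],"hand":0},
  {"delta_pos":[63.4,47.7,0],"turn":[0,0,0],"hand":0},
  {"delta_pos":[75.4,42.6,0],"turn":[0,0,0],"hand":0},
])

```text
clock: 12.05
eef_pos: [548.4, -253.1, 87.9]
eef_rot: [-3.14, -0.0, 0.415]
wrist_force: [-4.8, -0.2, 1.3]
finger_gap: 21.1
```

```bash
cat > st.py <<'E'
from h import *
s=read_state();print(s['clock'],s['eef_pos'].round(1),s['wrist_force'].round(1),s['finger_gap'].round(2),s['eef_rot'].round(3))
d=s['eef_pos'][:2]-np.array([522.2,-297.0]);print(np.hypot(*d),np.degrees(np.arctan2(d[1],d[0])))
E
python3 st.py
```

```text
Traceback (most recent call last):
  File "st.py", line 2, in <module>
    s=read_state();print(s['clock'],s['eef_pos'].round(1),s['wrist_force'].round(1),s['finger_gap'].round(2),s['eef_rot'].round(3))
                                                                                    ^^^^^^^^^^^^^^^^^^^^^
AttributeError: 'float' object has no attribute 'round'
```

>>> carry_out([
  {"delta_pos":[10.3,-8,0],"turn":[0,0,0],"hand":0},
  {"delta_pos":[18.1,-18.5,0],"turn":[0,0,0],"hand":0},
  {"delta_pos":[23,-30.6,0],"turn":[0,0,0],"hand":0},
  {"delta_pos":[24.6,-43.5,0],"turn":[0,0,0],"hand":0},
  {"delta_pos":[22.8,-56.4,0],"turn":[0,0,0],"hand":0},
  {"delta_pos":[17.7,-68.5,0],"turn":[0,0,0],"hand":0},
  {"delta_pos":[9.7,-78.7,0],"turn":[0,0,0],"hand":0},
  {"delta_pos":[-0.8,-86.6,0],"turn":[0,0,0],"hand":0},
])

```text
clock: 13.05
eef_pos: [546.4, -340.0, 87.8]
eef_rot: [-3.138, 0.0, 0.415]
wrist_force: [-6.6, 19.6, 7.4]
finger_gap: 21.3
```

```bash
sed -i "s/s\['finger_gap'\].round(2)/s['finger_gap']/" st.py; python3 st.py; python3 - <<'E'
import numpy as np
f=lambda B:50*np.array([np.cos(np.radians(B)),np.sin(np.radians(B))])
B0=-60.5
print([(f(b)-f(B0)).round(1).tolist() for b in (-75,-90,-105,-115,-122,-127,-130,-130)])
E
```

```text
13.05 [ 546.4 -340.    87.8] [-6.6 19.6  7.4] 21.299810199053198 [-3.138  0.     0.415]
49.32656846278683 -60.630701856613264
[[-11.7, -4.8], [-24.6, -6.5], [-37.6, -4.8], [-45.8, -1.8], [-51.1, 1.1], [-54.7, 3.6], [-56.8, 5.2], [-56.8, 5.2]]
```

>>> carry_out([
  {"delta_pos":[-11.9,-4.0,0],"turn":[0,0,0],"hand":0},
  {"delta_pos":[-24.8,-5.7,0],"turn":[0,0,0],"hand":0},
  {"delta_pos":[-37.6,-4.0,0],"turn":[0,0,0],"hand":0},
  {"delta_pos":[-45.8,-1,0],"turn":[0,0,0],"hand":0},
  {"delta_pos":[-51.1,1.9,0],"turn":[0,0,0],"hand":0},
  {"delta_pos":[-54.7,4.4,0],"turn":[0,0,0],"hand":0},
  {"delta_pos":[-56.8,6,0],"turn":[0,0,0],"hand":0},
  {"delta_pos":[-56.8,6,0],"turn":[0,0,0],"hand":0},
])

```text
clock: 14.05
eef_pos: [490.7, -334.7, 87.9]
eef_rot: [3.141, -0.001, 0.415]
wrist_force: [4.0, 5.3, -1.3]
finger_gap: 21.5
```

```bash
python3 st.py; python3 - <<'E'
import numpy as np
f=lambda B:50*np.array([np.cos(np.radians(B)),np.sin(np.radians(B))])
B0=-130
print([(f(b)-f(B0)).round(1).tolist() for b in range(-132,-154,-2)])
E
```

```text
14.05 [ 490.7 -334.7   87.9] [ 4.   5.3 -1.3] 21.46175899444482 [ 3.141e+00 -1.000e-03  4.150e-01]
49.09293845545571 -129.90320082365403
[[-1.3, 1.1], [-2.6, 2.3], [-3.8, 3.6], [-5.0, 4.8], [-6.2, 6.2], [-7.3, 7.5], [-8.3, 8.9], [-9.3, 10.3], [-10.3, 11.8], [-11.2, 13.3], [-12.0, 14.8]]
```

>>> carry_out([
  {"delta_pos":[-1.3,1.1,0],"turn":[0,0,0],"hand":0},
  {"delta_pos":[-2.6,2.3,0],"turn":[0,0,0],"hand":0},
  {"delta_pos":[-3.8,3.6,0],"turn":[0,0,0],"hand":0},
  {"delta_pos":[-5,4.8,0],"turn":[0,0,0],"hand":0},
  {"delta_pos":[-6.2,6.2,0],"turn":[0,0,0],"hand":0},
])

```text
clock: 14.68
eef_pos: [484.8, -328.9, 88.0]
eef_rot: [3.14, -0.002, 0.415]
wrist_force: [6.7, 2.3, -3.2]
finger_gap: 21.4
```

```bash
python3 st.py
```

```text
14.675 [ 484.8 -328.9   88. ] [ 6.7  2.3 -3.2] 21.353131765455966 [ 3.14e+00 -2.00e-03  4.15e-01]
49.17441929242191 -139.5635271954797
```

>>> carry_out([
  {"delta_pos":[-0.6,0.7,0],"turn":[0,0,0],"hand":0},
  {"delta_pos":[-1.1,1.3,0],"turn":[0,0,0],"hand":0},
  {"delta_pos":[-1.6,2.0,0],"turn":[0,0,0],"hand":0},
  {"delta_pos":[-1.6,2.0,0],"turn":[0,0,0],"hand":0},
])

```text
clock: 15.18
eef_pos: [483.6, -327.5, 88.0]
eef_rot: [3.139, -0.002, 0.414]
wrist_force: [10.7, -2.8, -6.1]
finger_gap: 21.4
```

```bash
python3 st.py
```

```text
15.175 [ 483.6 -327.5   88. ] [10.7 -2.8 -6.1] 21.370944196890704 [ 3.139e+00 -2.000e-03  4.140e-01]
49.1938760824776 -141.74321014380757
```

>>> carry_out([
  {"delta_pos":[-0.5,0.7,0],"turn":[0,0,0],"hand":0},
  {"delta_pos":[-1.0,1.4,0],"turn":[0,0,0],"hand":0},
  {"delta_pos":[-1.0,1.4,0],"turn":[0,0,0],"hand":0},
])

```text
clock: 15.55
eef_pos: [483.5, -327.4, 88.1]
eef_rot: [3.135, -0.004, 0.414]
wrist_force: [19.3, -12.5, -13.8]
finger_gap: 21.5
```

```bash
python3 st.py
```

```text
15.55 [ 483.5 -327.4   88.1] [ 19.3 -12.5 -13.8] 21.467325909749672 [ 3.135 -0.004  0.414]
49.2095889632671 -141.91618412197107
```

Hard stop: 22 N tangential for only 0.1 mm of movement. The TCP at the stop reads (483.6, -327.5). I'll fit the circle and plan two turns back.

```bash
python3 - <<'E'
import numpy as np
from scipy.optimize import least_squares
P=np.array([(472.4,-296.5),(548.4,-253.1),(546.4,-340.0),(490.7,-334.7),(484.8,-328.9),(483.6,-327.5)])
r=least_squares(lambda p:np.hypot(*(P-p[:2]).T)-p[2],[522,-297,50]);print(r.x,r.fun)
c=r.x[:2];B0=np.degrees(np.arctan2(-327.5-c[1],483.6-c[0]));print(B0)
f=lambda B:50*np.array([np.cos(np.radians(B)),np.sin(np.radians(B))])
for k0 in range(0,360,120): print([(f(B0+k0+15*k)-f(B0+k0)).round(1).tolist() for k in range(1,9)])
E
```

```text
[ 522.50452634 -295.97111042   50.08961396] [ 0.0177037  -0.00460958  0.00566305  0.02480296 -0.03021848 -0.01334166]
-140.97810346505224
[[9.5, -9.0], [20.9, -15.2], [33.6, -18.2], [46.7, -17.9], [59.2, -14.2], [70.3, -7.4], [79.3, 2.1], [85.5, 13.6]]
[[3.0, 12.7], [2.7, 25.7], [-1.0, 38.3], [-7.8, 49.4], [-17.3, 58.4], [-28.8, 64.6], [-41.5, 67.6], [-54.5, 67.3]]
[[-12.5, -3.7], [-23.6, -10.5], [-32.6, -20.0], [-38.8, -31.5], [-41.9, -44.2], [-41.5, -57.2], [-37.8, -69.7], [-31.0, -80.9]]
```

>>> carry_out([
  {"delta_pos":[10.7,-10.8,0],"turn":[0,0,0],"hand":0},
  {"delta_pos":[22.1,-17,0],"turn":[0,0,0],"hand":0},
  {"delta_pos":[34.8,-20,0],"turn":[0,0,0],"hand":0},
  {"delta_pos":[47.9,-19.7,0],"turn":[0,0,0],"hand":0},
  {"delta_pos":[60.4,-16,0],"turn":[0,0,0],"hand":0},
  {"delta_pos":[71.5,-9.2,0],"turn":[0,0,0],"hand":0},
  {"delta_pos":[80.5,0.3,0],"turn":[0,0,0],"hand":0},
  {"delta_pos":[86.7,11.8,0],"turn":[0,0,0],"hand":0},
])

```text
clock: 16.55
eef_pos: [569.2, -313.5, 87.9]
eef_rot: [3.139, -0.001, 0.415]
wrist_force: [-1.4, -4.5, -0.3]
finger_gap: 21.5
```

```bash
sed -i 's/522.2,-297.0/522.5,-296.0/' st.py; python3 st.py
```

```text
16.55 [ 569.2 -313.5   87.9] [-1.4 -4.5 -0.3] 21.519253462211804 [ 3.139e+00 -1.000e-03  4.150e-01]
49.902443374976656 -20.51452789111162
```

Turned +120.5° so far. Continuing.

>>> carry_out([
  {"delta_pos":[3.0,12.7,0],"turn":[0,0,0],"hand":0},
  {"delta_pos":[2.7,25.7,0],"turn":[0,0,0],"hand":0},
  {"delta_pos":[-1,38.3,0],"turn":[0,0,0],"hand":0},
  {"delta_pos":[-7.8,49.4,0],"turn":[0,0,0],"hand":0},
  {"delta_pos":[-17.3,58.4,0],"turn":[0,0,0],"hand":0},
  {"delta_pos":[-28.8,64.6,0],"turn":[0,0,0],"hand":0},
  {"delta_pos":[-41.5,67.6,0],"turn":[0,0,0],"hand":0},
  {"delta_pos":[-54.5,67.3,0],"turn":[0,0,0],"hand":0},
])

```text
clock: 17.55
eef_pos: [513.3, -246.4, 88.0]
eef_rot: [3.139, -0.0, 0.415]
wrist_force: [6.9, -17.4, -9.4]
finger_gap: 21.4
```

>>> carry_out([
  {"delta_pos":[-12.5,-3.7,0],"turn":[0,0,0],"hand":0},
  {"delta_pos":[-23.6,-10.5,0],"turn":[0,0,0],"hand":0},
  {"delta_pos":[-32.6,-20,0],"turn":[0,0,0],"hand":0},
  {"delta_pos":[-38.8,-31.5,0],"turn":[0,0,0],"hand":0},
  {"delta_pos":[-41.9,-44.2,0],"turn":[0,0,0],"hand":0},
  {"delta_pos":[-41.5,-57.2,0],"turn":[0,0,0],"hand":0},
  {"delta_pos":[-37.8,-69.7,0],"turn":[0,0,0],"hand":0},
  {"delta_pos":[-31,-80.9,0],"turn":[0,0,0],"hand":0},
])

```text
clock: 18.55
eef_pos: [482.6, -326.3, 87.9]
eef_rot: [-3.14, -0.0, 0.415]
wrist_force: [4.5, 8.0, 0.0]
finger_gap: 21.5
```

```bash
python3 st.py; python3 -c "
from h import *
im=camera('scene')[:,:,::-1];cv2.imwrite('pics/s6.png',cv2.resize(im[200:400,60:300],(720,600),interpolation=2))"
```

```text
18.55 [ 482.6 -326.3   87.9] [4.5 8.  0. ] 21.508361940698997 [-3.14  -0.     0.415]
50.09667050128664 -142.77749629378405
```

View pics/s6.png

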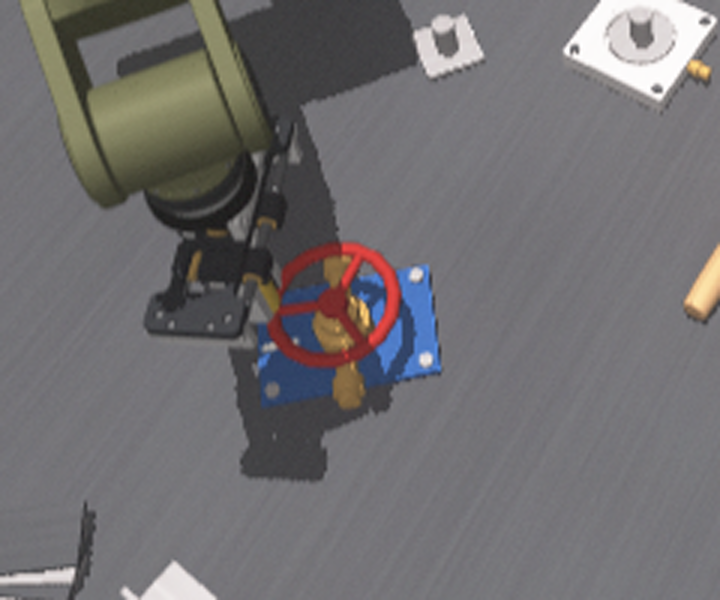

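One turn done: the handle is still held, its spoke is over the stripe, and it is 1.8° short. Second turn, adding a small correction.

>>> carry_out([
  {"delta_pos":[10.4,-9.6,0],"turn":[0,0,0],"hand":0},
  {"delta_pos":[21.8,-15.8,0],"turn":[0,0,0],"hand":0},
  {"delta_pos":[34.5,-18.8,0],"turn":[0,0,0],"hand":0},
  {"delta_pos":[47.6,-18.5,0],"turn":[0,0,0],"hand":0},
  {"delta_pos":[60.1,-14.8,0],"turn":[0,0,0],"hand":0},
  {"delta_pos":[71.2,-8,0],"turn":[0,0,0],"hand":0},
  {"delta_pos":[80.2,1.5,0],"turn":[0,0,0],"hand":0},
  {"delta_pos":[86.4,13,0],"turn":[0,0,0],"hand":0},
])

```text
clock: 19.6
eef_pos: [569.4, -313.4, 87.9]
eef_rot: [3.142, 0.001, 0.415]
wrist_force: [-10.5, -0.2, 3.9]
finger_gap: 21.4
```

>>> carry_out([
  {"delta_pos":[3.0,12.7,0],"turn":[0,0,0],"hand":0},
  {"delta_pos":[2.7,25.7,0],"turn":[0,0,0],"hand":0},
  {"delta_pos":[-1,38.3,0],"turn":[0,0,0],"hand":0},
  {"delta_pos":[-7.8,49.2,0],"turn":[0,0,0],"hand":0},
  {"delta_pos":[-17.3,58,0],"turn":[0,0,0],"hand":0},
  {"delta_pos":[-28.8,64.1,0],"turn":[0,0,0],"hand":0},
  {"delta_pos":[-41.5,67,0],"turn":[0,0,0],"hand":0},
  {"delta_pos":[-54.5,66.8,0],"turn":[0,0,0],"hand":0},
])

```text
clock: 20.6
eef_pos: [514.8, -246.3, 88.0]
eef_rot: [3.141, -0.001, 0.415]
wrist_force: [4.4, -6.8, -5.4]
finger_gap: 21.3
```

>>> carry_out([
  {"delta_pos":[-12.5,-3.7,0],"turn":[0,0,0],"hand":0},
  {"delta_pos":[-23.6,-10.5,0],"turn":[0,0,0],"hand":0},
  {"delta_pos":[-32.6,-20,0],"turn":[0,0,0],"hand":0},
  {"delta_pos":[-38.8,-31.5,0],"turn":[0,0,0],"hand":0},
  {"delta_pos":[-41.9,-44.2,0],"turn":[0,0,0],"hand":0},
  {"delta_pos":[-41.5,-57.2,0],"turn":[0,0,0],"hand":0},
  {"delta_pos":[-37.8,-69.7,0],"turn":[0,0,0],"hand":0},
  {"delta_pos":[-37.8,-69.7,0],"turn":[0,0,0],"hand":0},
])

```text
clock: 21.6
eef_pos: [477.6, -318.3, 88.0]
eef_rot: [3.14, -0.001, 0.414]
wrist_force: [6.0, 0.3, -3.4]
finger_gap: 21.1
```

```bash
python3 st.py
```

```text
21.6 [ 477.6 -318.3   88. ] [ 6.   0.3 -3.4] 21.097677967816868 [ 3.14e+00 -1.00e-03  4.14e-01]
50.095706542974966 -153.60444251678044
```

>>> carry_out([
  {"delta_pos":[1.2,-2.5,0],"turn":[0,0,0],"hand":0},
  {"delta_pos":[2.7,-5,0],"turn":[0,0,0],"hand":0},
  {"delta_pos":[4.5,-7.3,0],"turn":[0,0,0],"hand":0},
  {"delta_pos":[6.1,-9.2,0],"turn":[0,0,0],"hand":0},
  {"delta_pos":[6.1,-9.2,0],"turn":[0,0,0],"hand":0},
  {"delta_pos":[6.1,-9.2,0],"turn":[0,0,0],"hand":0},
])

```text
clock: 22.35
eef_pos: [482.9, -326.5, 87.9]
eef_rot: [3.141, 0.0, 0.415]
wrist_force: [1.4, -3.9, -2.8]
finger_gap: 21.4
```

```bash
python3 st.py
```

```text
22.35 [ 482.9 -326.5   87.9] [ 1.4 -3.9 -2.8] 21.375773644621663 [3.141 0.    0.415]
49.95247403293082 -142.352203900213
```

>>> carry_out([
  {"delta_pos":[0.4,-0.5,0],"turn":[0,0,0],"hand":0},
  {"delta_pos":[0.8,-1.0,0],"turn":[0,0,0],"hand":0},
  {"delta_pos":[0.8,-1.0,0],"turn":[0,0,0],"hand":0},
  {"delta_pos":[0.8,-1.0,0],"turn":[0,0,0],"hand":0},
])

```text
clock: 22.85
eef_pos: [483.4, -327.0, 87.9]
eef_rot: [-3.141, 0.001, 0.415]
wrist_force: [-5.6, -0.7, 0.3]
finger_gap: 21.1
```

```bash
python3 st.py
```

```text
22.85 [ 483.4 -327.    87.9] [-5.6 -0.7  0.3] 21.14851737281636 [-3.141e+00  1.000e-03  4.150e-01]
49.9003307953126 -141.634593167548
```

>>> carry_out([
  {"delta_pos":[0.3,-0.5,0],"turn":[0,0,0],"hand":0},
  {"delta_pos":[0.3,-0.5,0],"turn":[0,0,0],"hand":0},
  {"delta_pos":[0.3,-0.5,0],"turn":[0,0,0],"hand":0},
  {"delta_pos":[0.3,-0.5,0],"turn":[0,0,0],"hand":0},
])

```text
clock: 23.35
eef_pos: [483.8, -327.5, 87.9]
eef_rot: [-3.141, 0.0, 0.415]
wrist_force: [-5.8, -0.7, 0.4]
finger_gap: 21.2
```

```bash
python3 st.py; python3 -c "
from h import *
a=[]
for n in('scene','top'):
    im=camera(n)[:,:,::-1];cv2.imwrite('pics/%s7.png'%n,im)
    a.append(im)
s,t=a
cv2.imwrite('pics/f7.png',np.hstack([cv2.resize(s[90:340,60:360],(480,400),interpolation=2),cv2.resize(t[130:290,120:248],(320,400),interpolation=2)]))
im=s
x0,y0=190,150
"; python3 st.py
```

```text
23.35 [ 483.8 -327.5   87.9] [-5.8 -0.7  0.4] 21.158497882458235 [-3.141  0.     0.415]
49.8989925540555 -140.84159417094256
23.45 [ 483.8 -327.5   87.9] [-5.5 -0.9  0.5] 21.368787210915414 [-3.141  0.     0.415]
49.91772251198213 -140.85744605942315
```

View pics/f7.png

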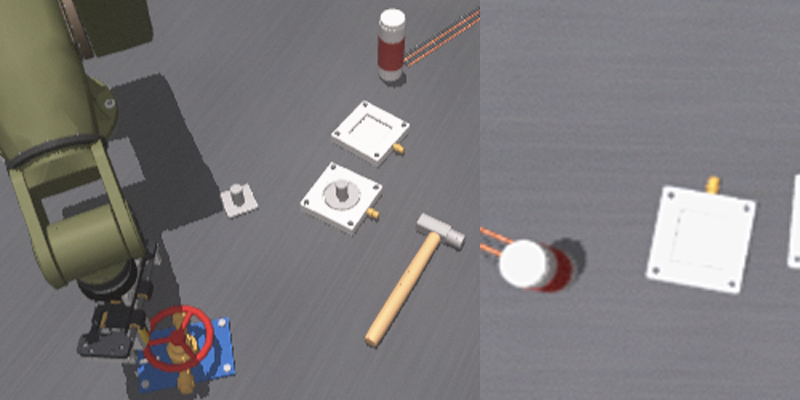

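View pics/top7.png

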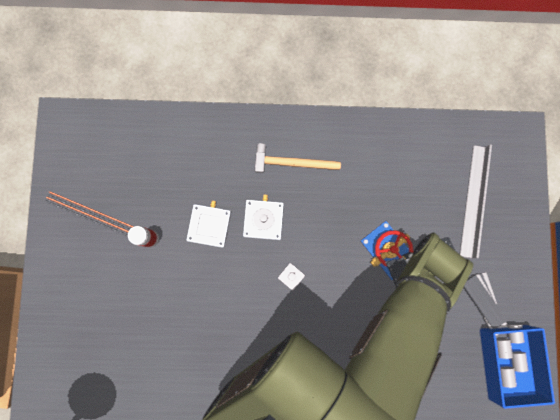

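The top view shows the round blank seated at (264,218), and the square blank, hammer and can unmoved at (291,277), (300,161) and (140,236). The handle is gripped within 0.2° of the two-turn setting. Signing off.

```bash
python3 -c "
from cell import *
print(sign_off())"
```

```text
the job is handed in; nothing more can be done
None
```

The round blank is lying flat in the round nest and released, the valve is backed off two full turns from its closed stop, and the gripper still holds the yellow handle. The job was handed in at 23.5 s.

- **Blank:** it met the nest floor at the expected depth with about 8 N. Pictures taken after release show the disc flush in the recess.
- **Valve:** clockwise it came hard against the stop at bearing -141.0°, within about 0.3° of the painted stripe, with 22 N giving only 0.1 mm of movement. I then turned it back 720°; the final bearing was -140.9°, about 0.1° from the setting.
- **Final grip and bystanders:** the wrist force at the end was about 6 N. In the last picture the square blank, hammer and spray can are where they started.

No check failed or disagreed. The final handle angle comes from the arm's own position reading. The camera saw only the wheel spokes, because the gripper hides the handle.

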